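# Stand a lacquered vase to cure and set the timer

## Robot

A 7-joint arm with a two-finger parallel gripper is mounted at the origin on the work surface. World frame = base frame: x ahead of the robot, y to its left, z up, the work surface at z = 0. Lengths are in mm, angles in rad, forces in N, time in s.
With the tool pointing down it reaches from about 375 to 925 mm from the base axis. Payload 3.1 kg.
Tool frame: the origin (TCP) lies on the centre line of the jaws, within the pads' length; the fingertips stand 11 mm ahead of it and the grasp point (between the pads) lies 8 mm behind it; z points along the fingers, y is the line along which they close (so a half turn about z gives the same grasp; the last joint's range is limited). The gripper opens to 85 mm and grips with 20 to 120 N. Pads are 22 mm wide; open, the fingers measure 114 mm over their backs; the gripper's body (76 mm by 85 mm) begins 54 mm behind the grasp point. The pads swing forward as they close: fully open they stand 13 mm farther back than shut.
Start: joints at [1.232, 0.383, 0.044, 1.598, -0.018, 1.161, -0.05], TCP at [155.032, -631.243, 211.569] pointing down, gripper open.
Joint ranges: [-2.61, 2.61], [-0.41, 2.15], [-1.48, 1.57], [0, 2.5], [-1.57, 4.71], [0.05, 1.97], [-2.85, 2.85]. Speed limits (rad/s): [2.79, 2.79, 3.14, 3.14, 3.14, 3.14, 3.14].

## Interface

Orientations are given as a rotation vector (axis times angle).
In Python, from station import readout, eyes, arm gives the robot as it stands.
- The arm moves only by the tool apply_moves, never from a script. Its argument "commands" is a list that holds one entry, the list of rows, each a list of 5 numbers: the shift along the tool's x, y, z in m, then the turn about the tool's z in degrees, then the finger opening in m, from 0 to 0.0854. A call has 1 to 12 rows; each row is the pose to reach, as a shift and turn from the pose commanded when the call began, along the tool's axes at that moment; what a row does not reach only later rows make up. A row lasts 1/8 s, in which the tool goes at most 62.5 mm and 10.7 degrees, less where a joint would pass 70% of its speed; a pose out of reach is approached as far as the arm can. A call with a gripper value outside its range is refused whole. The fingers move at their own pace and stop on an object; the grip force is fixed at half the most. Time passes only in rows, so rows that repeat a pose let the fingers close. It gives the time, the measured TCP pose, the force, the opening and the grip force at its end, in the units of the state.
- readout.read_state(): the state, without advancing time (a new reading comes with each control period).
- eyes.read_camera(name): name is "side" or "top"; returns a dict with "frame" (480x640x3 uint8, red, green, blue), "fx", "fy", "cx", "cy" (pixels), "D" ([k1, k2, p1, p2, k3] as OpenCV has them; the pictures are not rectified), "pose" (4x4, takes a point from camera to world coordinates). Camera axes: x right, y up, looking along -z (the intrinsics and any distortion apply to the point x, -y, -z); pixel columns grow to the right and rows downward; lengths in mm; the calibration is good to about 2 mm. A picture is of the moment at which its call begins. There is no depth.
- arm.finish_job(): hands the job in; it is judged then, once.
The state is a dict: "clock": time; "joint_pos": joint angles; "qd": joint speeds; "effort": joint torques, N m; "ee_pos": TCP position; "tool_rot": TCP orientation; "ft_force": force on the tool from outside, world axes, zero at the start; "moment": the same for the moment, N m; "opening": finger opening in mm; "grip_force": force on a finger pad.
Only numpy, scipy, OpenCV 4.12 (cv2) and the standard library are available. Lean on these libraries where they do the work, as an engineer would, in place of code of your own. Each camera call takes 0.05 s, during which the arm holds its last target. There are 200 camera calls.

## Task

Take the black vase that is lying on the bench and park it, neck end up, on the sloped wooden block with its foot against the stop, and let go. Then take it again by its red neck, stand it upright in the middle of the round wooden plate on the curing unit, setting it down without dropping it, and let go. Once it stands there, turn the unit's timer dial so that its white pointer points at the red mark; leave the other things on the bench where they are.

Things in the scene. Friction and masses are not known exactly. Their poses are not given: they have to be found in the camera images.
- vase: loose square black lacquer vase, red neck, 160 long, 0.17 to 0.35 kg, lying flat. x axis: along its length, foot to neck. Origin: on the side it lies on (z up), 55 from the foot, 25 below the vase's axis. Body 50 x 50 for 100 from the foot, then shoulder 40 x 40, 12 long, then neck 28 x 28, 48 long. Centre of mass 10 neckward of the origin. All four sides are alike
- vase_foot (a point): centre of the vase's square foot face, on its axis
- vase_mid (a point): point on the vase's axis, 55 from the foot; a good place for the first grasp (50 wide)
- vase_neck (a point): point on the axis of the red neck, 138 from the foot, 26 past the end of the shoulder and 22 from the neck's end; grasp here (28 wide)
- block: fixed wooden parking block on a base 160 x 80 x 12, origin at the centre of its underside. Its cork-faced ramp, 60 wide, 105 long, rises at 40 degrees towards the block's -x (roughly towards the robot's near right) to 107 above the bench. At its low +x end a stop lip stands 22 out of the ramp, square to it. The parked vase's neck overhangs the top end; open fingers can straddle the parked vase
- block_stop (a point): middle of the line where the ramp surface meets the stop's face: 50 towards +x of the block's origin and 40 above the bench; axes as the block's
- unit: fixed grey curing unit, a box 140 (x) x 290 (y) x 45 high, origin at the centre of its underside. The plate is on its top 80 towards +y, the dial on its top 80 towards -y.
- plate (a point): centre of the upper face of the round wooden plate, 96 across, 57 above the bench; axes as the unit's
- dial (a joint): angle of the timer dial, rad: 0 with the pointer towards the unit's +x, growing clockwise seen from above; stays where left (friction 0.05 N m); limits -2.2 and 2.2. Black disc 68 across, its top 11 above the unit's top, carrying a grip bar 66 long and 14 wide whose top is 39 above the unit's top (84 above the bench); the axis is the bar's middle
- dial_pointer (a point): white end of the dial's bar, on its top, 33 from the dial's axis; its x axis points from the dial's axis along the pointer
- bezel: fixed flat aluminium scale disc 108 across, 2 thick, under the dial, centred on the dial's axis (origin: centre of its underside, on the unit's top). Its x axis points from the centre to its red mark; its other marks are short and black.
- bezel_mark (a point): the red mark (17 x 7) on the scale disc, 45 from the dial's axis; its x axis points outward from the dial's axis
- spatula: bystander: spatula 200 long, lying
- brush: bystander: brush 180 long, lying
- bowl: bystander: steel bowl 140 across, 60 high
- tray: bystander: black open box 120 x 160 x 40
- jar: bystander: amber jar 70 across, 90 high
- sander: bystander: cork sanding block 90 x 50 x 30
- cup: bystander: red cup 72 across, 55 high

How it is judged:
By the outcome, as a careful person would: the job done as asked, in the order asked, and still so for the second after the job is handed in, with the robot touching nothing.
It also fails if it takes over 67 s, if anything falls off the work surface, if the arm or the gripper's body presses on something with over 40 N, if the wrist force passes 120 N, or if a joint passes its speed limit or range.

## Working session

There is one attempt and no reset: what is moved stays moved. The work goes in short steps, Python scripts to look and compute and a tool call to move; the robot and the scene stay as the last step left them, time stands still between calls to the robot, and variables do not carry over. Pictures are saved under pics/ and viewed, at most 10 in all, crops included, and the job is handed in when it is done.

Besides the shell and the picture viewer there is one more tool, called in YAML: its name, and indented under it one key for each argument. apply_moves: Moves the arm, as the interface text tells. Its arguments: {"type":"object","properties":{"commands":{"type":"array"}},"required":["commands"]}

```bash
ls; mkdir -p pics; python3 - <<'E'
from station import readout, eyes, arm
import cv2,numpy as np
s=readout.read_state(); print(s)
for n in("side","top"):
    c=eyes.read_camera(n); cv2.imwrite(f"pics/{n}0.png",c["frame"][:,:,::-1]); np.save(f"pics/{n}0.npy",c,allow_pickle=True)
    print(n,[c[k] for k in("fx","fy","cx","cy","D")],c["pose"])
E
```

```text
pics
{'clock': 0.0, 'joint_pos': array([ 1.23221686,  0.38385956,  0.04381519,  1.59961175, -0.01790941,
        1.16119286, -0.04989695]), 'qd': array([ 1.17912500e-03, -5.44717992e-04,  5.19400600e-04,  1.41863737e-04,
       -1.33391602e-03,  1.32942847e-04,  8.48724425e-05]), 'effort': array([ 5.55883398e-04, -4.33461320e+01,  1.02470431e+00, -2.49510008e+01,
        1.05044883e-02,  1.12495862e-02, -6.30343820e-06]), 'ee_pos': array([ 154.76143374, -630.2627047 ,  210.1535692 ]), 'tool_rot': array([-3.11621318e+00, -3.77134634e-01,  7.06247930e-04]), 'ft_force': array([ 0.60911145, -0.29205925, -0.50418569]), 'moment': array([ 0.02247327,  0.0067882 , -0.00750694]), 'grip_force': 0.0, 'opening': 85.4890659083837}
side [482.2713531290702, 482.2713531290702, 311.2893659882565, 244.1118298108969, array([-0.01265308,  0.        ,  0.        ,  0.        ,  0.        ])] [[-7.44633300e-01  4.08859903e-01 -5.27593431e-01  5.56426091e+01]
 [-6.67473219e-01 -4.55097216e-01  5.89377660e-01  5.92755721e+02]
 [ 8.66590904e-04  7.91024717e-01  6.11783577e-01  6.80546149e+02]
 [ 0.00000000e+00  0.00000000e+00  0.00000000e+00  1.00000000e+00]]
top [459.1585864915242, 459.1585864915242, 320.50884923339726, 240.73959653023812, array([-0.11722227,  0.        ,  0.        ,  0.        ,  0.        ])] [[ 2.20860609e-02  9.89969908e-01 -1.39541344e-01  4.38166710e+02]
 [-9.99554701e-01  2.46667342e-02  1.67914287e-02  1.25833421e+01]
 [ 2.00650384e-02  1.39108350e-01  9.90073867e-01  9.85752857e+02]
 [ 0.00000000e+00  0.00000000e+00  0.00000000e+00  1.00000000e+00]]
```

View pictures.

View pics/side0.png

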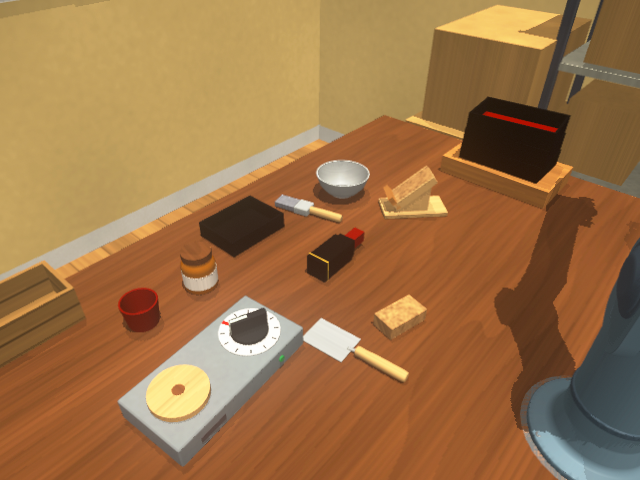

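View pics/top0.png

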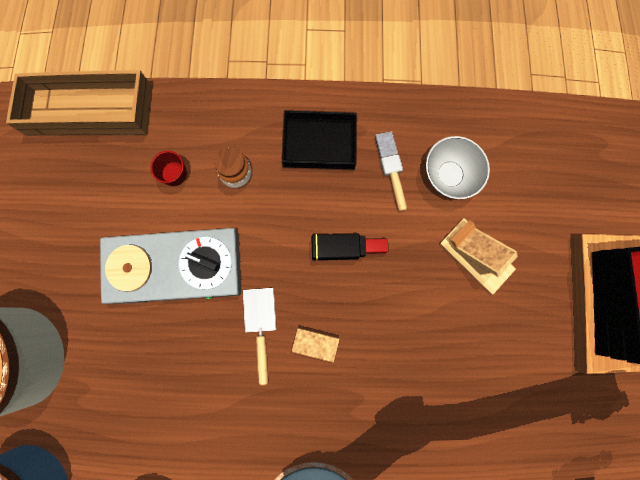

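```bash
cat > mont.py <<'E'
import cv2,numpy as np
def crop(img,x0,y0,x1,y1,s):
    o=cv2.resize(img[y0:y1,x0:x1],None,fx=s,fy=s,interpolation=cv2.INTER_CUBIC)
    for x in range((x0+9)//10*10,x1,10):
        X=int((x-x0+.5)*s); L=10 if x%50 else 22; cv2.line(o,(X,0),(X,L//2),(255,255,0),1)
        if x%20==0: cv2.putText(o,str(x),(X-10,20),0,.35,(255,255,0),1)
    for y in range((y0+9)//10*10,y1,10):
        Y=int((y-y0+.5)*s); cv2.line(o,(0,Y),(5,Y),(255,255,0),1)
        if y%20==0: cv2.putText(o,str(y),(7,Y+4),0,.35,(255,255,0),1)
    return o
def stack(a,vert=True):
    if vert:
        w=max(i.shape[1] for i in a); return np.vstack([np.pad(i,((0,0),(0,w-i.shape[1]),(0,0))) for i in a])
    h=max(i.shape[0] for i in a); return np.hstack([np.pad(i,((0,h-i.shape[0]),(0,0),(0,0))) for i in a])
E
cat > geo.py <<'E'
import numpy as np,cv2
def ray(c,uv):
    K=np.array([[c["fx"],0,c["cx"]],[0,c["fy"],c["cy"]],[0,0,1]])
    p=cv2.undistortPoints(np.float64([[uv]]),K,np.array(c["D"]))[0,0]
    P=np.array(c["pose"]); return P[:3,3],P[:3,:3]@np.array([p[0],-p[1],-1])
def atz(c,uv,z):
    o,d=ray(c,uv); return o+d*(z-o[2])/d[2]
def two(c1,u1,c2,u2):
    o1,d1=ray(c1,u1);o2,d2=ray(c2,u2)
    t=np.linalg.lstsq(np.c_[d1,-d2],o2-o1,rcond=None)[0]
    a=o1+d1*t[0];b=o2+d2*t[1]; return (a+b)/2,np.linalg.norm(a-b)
def load(n): return np.load(f"pics/{n}.npy",allow_pickle=True).item()
def proj(c,p):
    P=np.linalg.inv(np.array(c["pose"])); q=P[:3,:3]@np.array(p)+P[:3,3]; q=np.array([[q[0],-q[1],-q[2]]])
    K=np.array([[c["fx"],0,c["cx"]],[0,c["fy"],c["cy"]],[0,0,1]])
    return cv2.projectPoints(q,np.zeros(3),np.zeros(3),K,np.array(c["D"]))[0][0,0]
E
python3 - <<'E'
import cv2
from mont import *
t=cv2.imread("pics/top0.png");s=cv2.imread("pics/side0.png")
cv2.imwrite("pics/m1.png",stack([crop(t,300,212,526,300,3.3),crop(t,95,220,245,310,3.3)]))
cv2.imwrite("pics/m2.png",stack([crop(s,115,290,310,465,2.25),crop(s,300,155,455,285,2.25)],False))
E
```

```text
(no output)
```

View pics/m1.png

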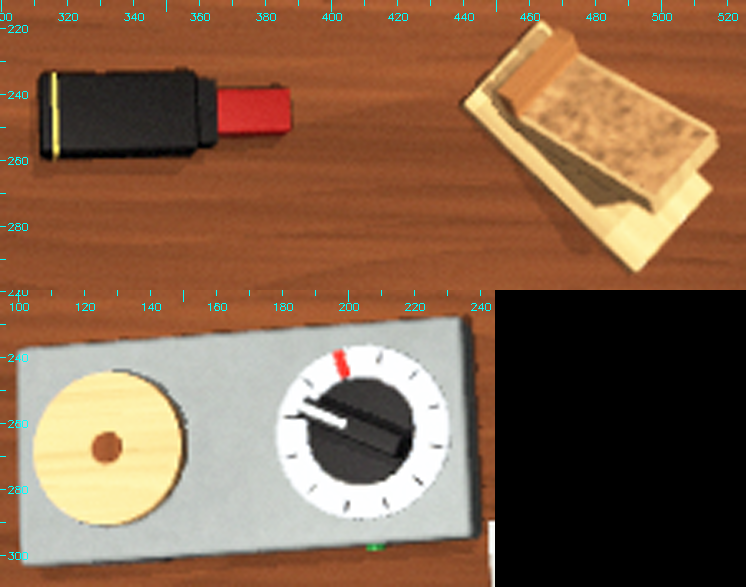

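View pics/m2.png

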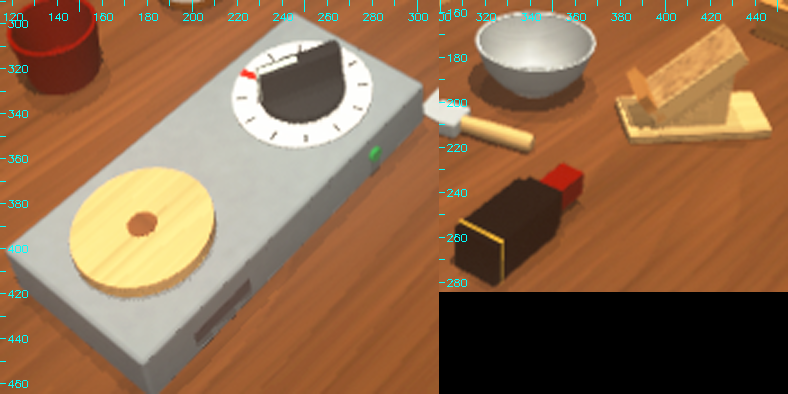

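```bash
python3 - <<'E'
from geo import *
np.set_printoptions(precision=1,suppress=True)
t,s=load("top0"),load("side0")
for n,a,b in [("bandN",(315.9,259.4),(328,262)),("bandF",(315.9,233.6),(308.4,251.8)),("rampF",(516.8,253.3),(425.8,166)),("rampN",(498,275.7),(436.4,181.2)),("plate",(126.6,267.1),(177.6,389.1)),("bezel",(204.4,262.7),(248.7,331.3)),("mark",(197.8,241.9),(224.7,322.8)),("ptr",(186.3,254),(230,322))]:
    print(n,*two(t,a,s,b))
print("side neck/body: ")
for n,uv,z in [("foot1",(311.6,233.6),50),("foot2",(311.6,259.4),50),("body1",(358.9,233.3),50),("body2",(358.9,258.5),50),("neck1",(387.7,238.2),39),("neck2",(387.7,251.5),39),
 ("baseL",(439.8,242.1),12),("baseT",(464,217.6),12),("baseB",(492.5,293.6),12),("baseR",(515.3,268.2),12),
 ("uTL",(100,236.8),45),("uTR",(234.5,227.4),45),("uBR",(238.4,293.7),45),("uBL",(101.2,302.2),45),("plate",(127.,267.1),57),("bez",(204.4,262.7),47),("mark",(197.8,241.9),47),("ptr",(186.3,254),84),("ptrin",(199,260.4),84)]:
    p=atz(t,uv,z); print(n,p,proj(s,p))
E
```

```text
bandN [532.6   6.3  50.2] 3.3846409841303555
bandF [586.    7.4  49. ] 2.7498982269423196
rampF [ 550.6 -392.3  103. ] 8.570141562500421
rampN [ 503.  -357.8   93.2] 1.4822805415081985
plate [505.2 395.8  54.1] 1.5477718034803858
bezel [520.3 236.5  41.7] 2.2990851677270387
mark [563.7 252.7  44.8] 4.349589817199041
ptr [532.8 264.6  78.9] 0.6532373982836099
side neck/body: 
foot1 [584.5  15.4  50. ] [307.  253.6]
foot2 [531.   14.1  50. ] [326.9 264.4]
body1 [587.6 -82.3  50. ] [335.7 232.4]
body2 [535.2 -82.9  50. ] [354.7 241.9]
neck1 [ 580.5 -144.2   39. ] [355.2 225.6]
neck2 [ 552.4 -144.2   39. ] [365.1 230.4]
baseL [ 578.9 -262.8   12. ] [384.6 213.9]
baseT [ 634.6 -318.1   12. ] [379.2 196.9]
baseB [ 469.2 -378.6   12. ] [447.8 211.1]
baseR [ 525.3 -432.2   12. ] [438.8 194.6]
uTL [567.6 462.5  45. ] [118.7 397.1]
uTR [594.3 176.   45. ] [246.5 292.8]
uBR [457.5 161.7  45. ] [304.5 324.3]
uBL [430.7 448.6  45. ] [179.9 447.2]
plate [504.5 393.1  57. ] [179.5 387.3]
bez [518.9 234.4  47. ] [250.5 329.1]
mark [561.7 250.7  47. ] [227.4 322.1]
ptr [532.1 263.   84. ] [230.9 319.6]
ptrin [520.  236.7  84. ] [247.4 314.7]
```

```bash
cat > go.py <<'E'
import sys,numpy as np
from scipy.spatial.transform import Rotation as R
from station import readout
def delta(x,y,z,ang):
    s=readout.read_state(); r=R.from_rotvec(s["tool_rot"]); M=r.as_matrix()
    d=M.T@(np.array([x,y,z])-s["ee_pos"])/1000
    a=np.degrees(np.arctan2(M[1,0],M[0,0])); th=(a-ang+180)%360-180
    print("clock %.2f"%s["clock"],"ee",s["ee_pos"].round(1),"xang %.1f"%a,"tilt",M[:,2].round(3),"F",s["ft_force"].round(1),"open %.1f grip %.1f"%(s["opening"],s["grip_force"]),"q",s["joint_pos"].round(2))
    print("shift",d.round(4),"turn %.1f"%th)
if __name__=="__main__": delta(*map(float,sys.argv[1:5]))
E
python3 go.py 560.5 -40 120 92.9
```

```text
clock 0.10 ee [ 154.8 -630.4  210.3] xang 13.8 tilt [-0.001  0.002 -1.   ] F [ 0.5 -0.4 -0.1] open 85.1 grip 0.0 q [ 1.23  0.38  0.04  1.6  -0.02  1.16 -0.05]
shift [ 0.5349 -0.4763  0.0914] turn -79.1
```

apply_moves:
  commands:
    - [[0.535, -0.476, 0.05, -79.1, 0.085], [0.535, -0.476, 0.05, -79.1, 0.085], [0.535, -0.476, 0.05, -79.1, 0.085], [0.535, -0.476, 0.05, -79.1, 0.085], [0.535, -0.476, 0.05, -79.1, 0.085], [0.535, -0.476, 0.05, -79.1, 0.085], [0.535, -0.476, 0.05, -79.1, 0.085], [0.535, -0.476, 0.05, -79.1, 0.085], [0.535, -0.476, 0.05, -79.1, 0.085], [0.535, -0.476, 0.05, -79.1, 0.085], [0.535, -0.476, 0.05, -79.1, 0.085], [0.535, -0.476, 0.05, -79.1, 0.085]]

```text
clock: 1.6
ee_pos: [562.1, -36.4, 161.2]
tool_rot: [-2.157, -2.282, -0.003]
ft_force: [0.3, -0.7, -0.2]
opening: 84.8
grip_force: 0.0
```

```bash
python3 go.py 560.5 -40 19 92.9
```

```text
clock 1.60 ee [562.1 -36.4 161.2] xang 93.2 tilt [ 0.     0.002 -1.   ] F [ 0.3 -0.7 -0.2] open 84.8 grip 0.0 q [ 0.47  0.33 -0.56  1.83  0.2   1.04 -0.11]
shift [-0.0038 -0.0019  0.1422] turn 0.3
```

apply_moves:
  commands:
    - [[-0.001, 0, 0.06, 0, 0.085], [-0.001, 0, 0.1, 0, 0.085], [-0.001, 0, 0.13, 0, 0.085], [-0.001, 0, 0.141, 0, 0.085], [-0.001, 0, 0.141, 0, 0.085], [-0.001, 0, 0.141, 0, 0.085], [-0.001, 0, 0.141, 0, 0.03], [-0.001, 0, 0.141, 0, 0.03], [-0.001, 0, 0.141, 0, 0.03], [-0.001, 0, 0.141, 0, 0.03], [-0.001, 0, 0.141, 0, 0.03], [-0.001, 0, 0.141, 0, 0.03]]

```text
clock: 3.1
ee_pos: [562.4, -42.4, 22.0]
tool_rot: [2.163, 2.275, 0.002]
ft_force: [-0.3, 0.2, 6.4]
opening: 47.7
grip_force: 62.6
```

```bash
python3 go.py 560.5 -40 230 92.9
```

```text
clock 3.10 ee [562.4 -42.4  22. ] xang 92.9 tilt [ 0.002 -0.    -1.   ] F [-0.3  0.2  6.4] open 47.7 grip 62.6 q [ 0.41  0.52 -0.49  1.92  0.34  0.79 -0.22]
shift [ 0.0024 -0.0013 -0.208 ] turn -0.0
```

```bash
python3 go.py 563.2 -336.2 200 46.4
```

```text
clock 3.10 ee [562.4 -42.4  22. ] xang 92.9 tilt [ 0.002 -0.    -1.   ] F [-0.3  0.2  6.4] open 47.7 grip 62.6 q [ 0.41  0.52 -0.49  1.92  0.34  0.79 -0.22]
shift [-0.2935 -0.0136 -0.1778] turn 46.5
```

apply_moves:
  commands:
    - [[0, 0, -0.06, 0, 0.03], [0, 0, -0.12, 0, 0.03], [0, 0, -0.178, 0, 0.03], [-0.06, -0.003, -0.178, 10, 0.03], [-0.12, -0.006, -0.178, 20, 0.03], [-0.18, -0.009, -0.178, 30, 0.03], [-0.24, -0.012, -0.178, 40, 0.03], [-0.293, -0.014, -0.178, 46.5, 0.03], [-0.293, -0.014, -0.178, 46.5, 0.03], [-0.293, -0.014, -0.178, 46.5, 0.03], [-0.293, -0.014, -0.178, 46.5, 0.03]]

```text
clock: 4.47
ee_pos: [562.4, -332.7, 198.0]
tool_rot: [-2.883, -1.243, -0.0]
ft_force: [-0.5, 1.0, -2.5]
opening: 47.8
grip_force: 63.7
```

```bash
python3 go.py 563.2 -336.2 93 46.4; python3 - <<'E'
from station import eyes
import cv2
from mont import *
from geo import proj
t=eyes.read_camera("top");s=eyes.read_camera("side")
np.save("pics/top1.npy",t,allow_pickle=True);np.save("pics/side1.npy",s,allow_pickle=True)
cv2.imwrite("pics/m3.png",stack([crop(t["frame"][:,:,::-1],400,190,540,310,3),crop(s["frame"][:,:,::-1],340,80,480,240,2.6)],False))
E
```

```text
clock 4.47 ee [ 562.4 -332.7  198. ] xang 46.6 tilt [-0.001  0.002 -1.   ] F [-0.5  1.  -2.5] open 47.8 grip 63.7 q [ 0.71  0.42 -0.31  1.59  0.13  1.16 -0.38]
shift [-0.0022  0.0032  0.105 ] turn 0.2
```

View pics/m3.png

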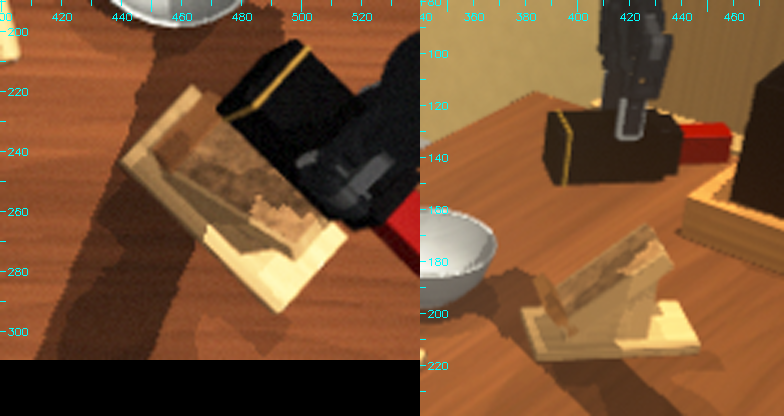

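```bash
python3 - <<'E'
from geo import *
t=load("top1");c=np.array([552,-348]);a=np.array([.69,.724]);b=np.array([-.724,.69])
for uv in[(484.5,225.2),(502.8,205.2)]:
    p=atz(t,uv,231); print(p,(p[:2]-c)@a,(p[:2]-c)@b)
# block ramp top edge from the top image, z=107 (scene unchanged)
for uv in[(516.8,253.3),(498,275.7)]:
    p=atz(t,uv,106); print(p,(p[:2]-c)@a,(p[:2]-c)@b)
E
```

```text
[ 578.30231394 -279.5795317   231.        ] 67.68501567057356 28.167247833103993
[ 614.3672757  -313.71011025  231.        ] 67.85930041108091 -21.493883674456786
[ 546.65981501 -393.39503819  106.        ] -36.55073529074022 -27.45628241815142
[ 501.43907264 -352.91792803  106.        ] -38.44761977433508 33.21274106310841
```

apply_moves:
  commands:
    - [[-0.004, 0, 0.03, 0, 0.03], [-0.004, 0, 0.055, 0, 0.03], [-0.004, 0, 0.062, 0, 0.03], [-0.004, 0, 0.068, 0, 0.03], [-0.004, 0, 0.073, 0, 0.03], [-0.004, 0, 0.078, 0, 0.03], [-0.004, 0, 0.083, 0, 0.03], [-0.004, 0, 0.087, 0, 0.03]]

```text
clock: 5.58
ee_pos: [567.3, -334.0, 119.1]
tool_rot: [2.882, 1.241, 0.021]
ft_force: [2.2, 10.0, 17.8]
opening: 47.9
grip_force: 67.6
```

```bash
python3 go.py 560 -339 95 46.4
```

```text
clock 5.58 ee [ 567.3 -334.   119.1] xang 46.6 tilt [ 0.013  0.002 -1.   ] F [ 2.2 10.  17.8] open 47.9 grip 67.6 q [ 0.7   0.5  -0.3   1.65  0.16  1.01 -0.4 ]
shift [-0.0089 -0.0021  0.024 ] turn 0.2
```

apply_moves:
  commands:
    - [[0, 0, 0.003, 0, 0.03], [0, 0, 0.006, 0, 0.03], [0, 0, 0.008, 0, 0.03], [0, 0, 0.01, 0, 0.03]]

```text
clock: 6.08
ee_pos: [572.0, -329.5, 110.8]
tool_rot: [2.88, 1.247, 0.033]
ft_force: [4.8, 13.7, 18.2]
opening: 47.6
grip_force: 71.4
```

```bash
python3 go.py 560 -339 95 46.4;python3 - <<'E'
from station import eyes
import cv2
from mont import *
t=eyes.read_camera("top");s=eyes.read_camera("side")
cv2.imwrite("pics/m4.png",stack([crop(t["frame"][:,:,::-1],400,190,540,310,3),crop(s["frame"][:,:,::-1],340,80,480,240,2.6)],False))
E
```

```text
clock 6.08 ee [ 572.  -329.5  110.8] xang 46.8 tilt [ 0.02   0.006 -1.   ] F [ 4.8 13.7 18.2] open 47.6 grip 71.4 q [ 0.7   0.51 -0.3   1.65  0.16  0.99 -0.41]
shift [-0.0154 -0.0024  0.0155] turn 0.4
```

View pics/m4.png

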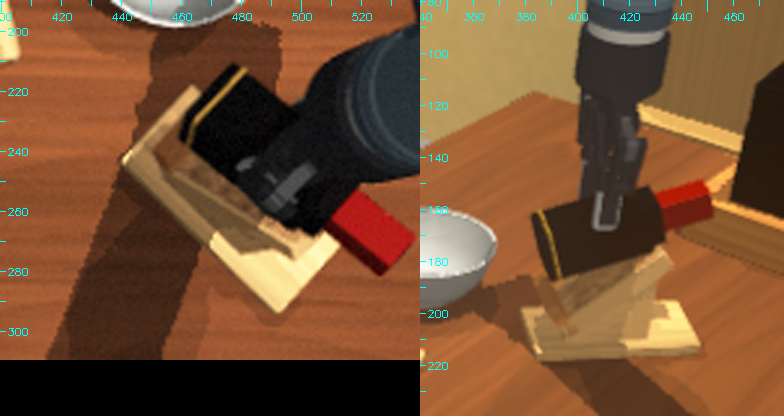

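apply_moves:
  commands:
    - [[-0.006, 0, 0.0, 0, 0.03], [-0.012, 0, 0.002, 0, 0.03], [-0.016, 0, 0.004, 0, 0.03], [-0.018, 0, 0.008, 0, 0.03], [-0.02, 0, 0.012, 0, 0.03], [-0.021, 0, 0.015, 0, 0.03]]

```text
clock: 6.92
ee_pos: [571.3, -330.5, 101.8]
tool_rot: [-2.875, -1.262, -0.068]
ft_force: [9.2, 31.3, 32.9]
opening: 47.5
grip_force: 92.3
```

```bash
python3 go.py 560 -339 95 46.4
```

```text
clock 6.92 ee [ 571.3 -330.5  101.8] xang 47.4 tilt [ 0.039  0.018 -0.999] F [ 9.2 31.3 32.9] open 47.5 grip 92.3 q [ 0.72  0.52 -0.31  1.67  0.15  0.96 -0.38]
shift [-0.0141 -0.0027  0.0061] turn 1.0
```

apply_moves:
  commands:
    - [[0, 0, -0.02, 0, 0.03], [0, 0, -0.03, 0, 0.03], [0, 0, -0.03, 0, 0.03], [0, 0, -0.03, 0, 0.03]]

```text
clock: 7.42
ee_pos: [545.6, -355.4, 119.1]
tool_rot: [2.887, 1.233, 0.004]
ft_force: [-0.8, 3.2, 10.5]
opening: 47.6
grip_force: 90.0
```

```bash
python3 go.py 561.7 -337.9 95 46.4;python3 - <<'E'
from station import eyes
import cv2
from mont import *
t=eyes.read_camera("top");s=eyes.read_camera("side")
cv2.imwrite("pics/m5.png",stack([crop(t["frame"][:,:,::-1],400,190,540,310,3),crop(s["frame"][:,:,::-1],340,80,480,240,2.6)],False))
E
```

```text
clock 7.42 ee [ 545.6 -355.4  119.1] xang 46.2 tilt [ 0.003 -0.001 -1.   ] F [-0.8  3.2 10.5] open 47.6 grip 90.0 q [ 0.74  0.49 -0.29  1.66  0.16  1.01 -0.37]
shift [ 0.0237 -0.0006  0.0241] turn -0.2
```

View pics/m5.png

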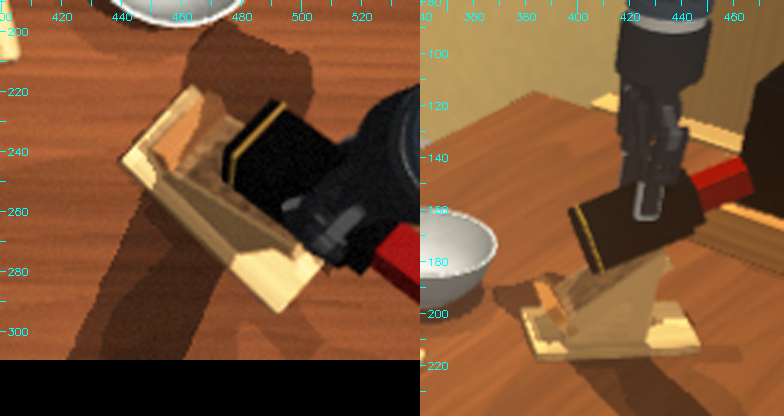

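apply_moves:
  commands:
    - [[0, 0, -0.008, 0, 0.03], [0.012, 0, -0.008, 0, 0.03], [0.022, 0, -0.002, 0, 0.03], [0.022, 0, 0.006, 0, 0.03], [0.022, 0, 0.012, 0, 0.03], [0.02, 0, 0.018, 0, 0.03], [0.02, 0, 0.023, 0, 0.03], [0.02, 0, 0.027, 0, 0.03], [0.02, 0, 0.027, 0, 0.03]]

```text
clock: 8.65
ee_pos: [566.5, -329.9, 95.2]
tool_rot: [-2.88, -1.246, -0.019]
ft_force: [0.6, 13.6, 17.3]
opening: 47.6
grip_force: 94.3
```

```bash
python3 go.py 561.7 -337.9 95 46.4
```

```text
clock 8.65 ee [ 566.5 -329.9   95.2] xang 46.8 tilt [ 0.01   0.008 -1.   ] F [ 0.6 13.6 17.3] open 47.6 grip 94.3 q [ 0.7   0.53 -0.3   1.67  0.17  0.97 -0.41]
shift [-0.0091  0.002   0.0001] turn 0.4
```

apply_moves:
  commands:
    - [[0, 0, 0.004, 0, 0.03], [0, 0, 0.008, 0, 0.03], [0, 0, 0.008, 0, 0.03]]

```text
clock: 9.02
ee_pos: [571.0, -329.9, 91.3]
tool_rot: [2.88, 1.249, 0.03]
ft_force: [2.5, 15.8, 26.3]
opening: 47.7
grip_force: 96.2
```

```bash
python3 go.py 561.7 -337.9 95 46.4
```

```text
clock 9.03 ee [ 571.  -329.9   91.3] xang 46.9 tilt [ 0.018  0.005 -1.   ] F [ 2.5 15.8 26.3] open 47.7 grip 96.2 q [ 0.7   0.53 -0.3   1.66  0.17  0.96 -0.41]
shift [-0.0121 -0.0013 -0.0039] turn 0.5
```

apply_moves:
  commands:
    - [[0, 0, -0.002, 0, 0.06], [0, 0, -0.002, 0, 0.085], [0, 0, -0.002, 0, 0.085], [0, 0, -0.002, 0, 0.085], [0, 0, -0.002, 0, 0.085], [0, 0, -0.06, 0, 0.085], [0, 0, -0.12, 0, 0.085], [0, 0, -0.15, 0, 0.085], [0, 0, -0.15, 0, 0.085]]

```text
clock: 10.15
ee_pos: [560.8, -340.5, 235.8]
tool_rot: [2.882, 1.235, 0.007]
ft_force: [-0.1, 0.7, -0.3]
opening: 84.8
grip_force: 0.0
```

```bash
python3 - <<'E'
from station import eyes
import cv2
from mont import *
t=eyes.read_camera("top");s=eyes.read_camera("side")
np.save("pics/top2.npy",t,allow_pickle=True);np.save("pics/side2.npy",s,allow_pickle=True)
cv2.imwrite("pics/m6.png",stack([crop(t["frame"][:,:,::-1],430,200,540,310,3.5),crop(s["frame"][:,:,::-1],350,120,460,230,3.5)],False))
E
python3 go.py 524.7 -376.7 140 46.4
```

```text
clock 10.25 ee [ 558.  -339.2  230.9] xang 46.4 tilt [-0.001  0.    -1.   ] F [ 0.4  0.2 -0.1] open 85.3 grip 0.0 q [ 0.72  0.39 -0.31  1.55  0.12  1.21 -0.37]
shift [-0.0501  0.0018  0.0909] turn -0.0
```

View pics/m6.png

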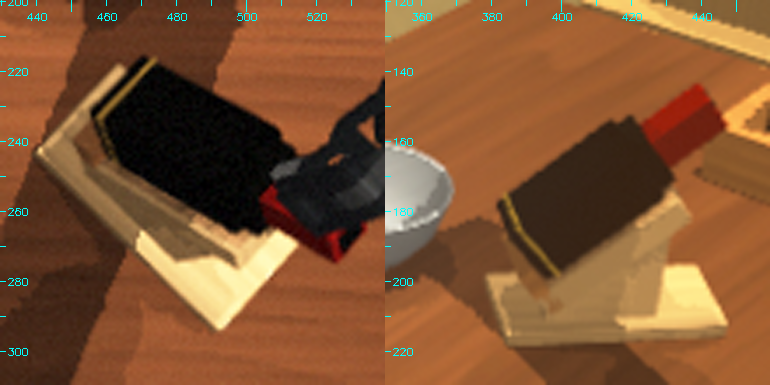

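```bash
python3 - <<'E'
from geo import *
np.set_printoptions(precision=1,suppress=True)
t,s=load("top2"),load("side2")
a=np.array([.69,.724,0]);b=np.array([-.724,.69,0]);z=np.array([0,0,1.])
stop=np.array([552,-348,0])+50*a+40*z+b*0
u=-.766*a+.643*z;n=.643*a+.766*z
for nm,l,h,w in[("neckF",160,39,-14),("neckN",160,39,14),("bandF",5,50,-25),("bandN",5,50,25),("bandlow",5,0,25),("bodyendN",100,50,25),("bodyendF",100,50,-25)]:
    p=stop+l*u+h*n+w*b; print(nm,p,proj(t,p),proj(s,p))
E
```

```text
neckF [ 529.4 -392.   172.8] [532.  258.5] [439.6 142.7]
neckN [ 509.1 -372.7  172.8] [522.5 269.3] [443.1 148.1]
bandF [ 624.1 -308.5   81.5] [470.6 216.1] [382.8 176.2]
bandN [ 587.9 -274.    81.5] [454.6 233.1] [386.9 186.6]
bandlow [ 565.8 -297.3   43.2] [460.  246.7] [398.3 199.5]
bodyendN [ 537.7 -326.7  142.6] [491.9 255.1] [420.2 162.8]
bodyendF [ 573.9 -361.2  142.6] [508.6 236.6] [414.8 152.9]
```

apply_moves:
  commands:
    - [[-0.05, 0.001, 0, 0, 0.085], [-0.051, 0.001, 0.02, 0, 0.085], [-0.051, 0.001, 0.05, 0, 0.085], [-0.051, 0.001, 0.075, 0, 0.085], [-0.051, 0.001, 0.089, 0, 0.085], [-0.051, 0.001, 0.09, 0, 0.085], [-0.051, 0.001, 0.09, 0, 0.085], [-0.051, 0.001, 0.09, 0, 0.02], [-0.051, 0.001, 0.09, 0, 0.01], [-0.051, 0.001, 0.09, 0, 0.01], [-0.051, 0.001, 0.09, 0, 0.01], [-0.051, 0.001, 0.09, 0, 0.01]]

```text
clock: 11.75
ee_pos: [524.5, -377.4, 142.5]
tool_rot: [2.886, 1.237, 0.001]
ft_force: [-0.5, 0.5, 3.2]
opening: 25.7
grip_force: 59.1
```

apply_moves:
  commands:
    - [[0, 0, 0, 0, 0.01], [0, 0, 0, 0, 0.01]]

```text
clock: 12.0
ee_pos: [524.6, -377.4, 142.5]
tool_rot: [2.886, 1.237, 0.001]
ft_force: [-1.6, -0.5, 6.1]
opening: 25.6
grip_force: 59.3
```

```bash
python3 go.py 524.7 -376.7 140 46.4
```

```text
clock 12.00 ee [ 524.6 -377.4  142.5] xang 46.4 tilt [ 0.001 -0.001 -1.   ] F [-1.6 -0.5  6.1] open 25.6 grip 59.3 q [ 0.78  0.46 -0.28  1.66  0.14  1.05 -0.31]
shift [ 0.0006 -0.0004  0.0025] turn -0.0
```

apply_moves:
  commands:
    - [[-0.005, 0, -0.02, 0, 0.01], [-0.005, 0, -0.06, 0, 0.01], [0, 0, -0.11, 0, 0.01], [0, 0, -0.16, 0, 0.01], [0, 0, -0.16, 0, 0.01], [0, 0, -0.16, 0, 0.01], [0, 0, -0.16, 0, 0.01]]

```text
clock: 12.88
ee_pos: [522.2, -376.3, 298.3]
tool_rot: [-2.883, -1.235, 0.005]
ft_force: [0.7, -0.4, -3.0]
opening: 25.6
grip_force: 59.4
```

```bash
python3 - <<'E'
from station import eyes
import cv2
from mont import *
t=eyes.read_camera("top");s=eyes.read_camera("side")
cv2.imwrite("pics/m7.png",stack([crop(t["frame"][:,:,::-1],440,190,600,330,2.4),crop(s["frame"][:,:,::-1],350,30,500,220,2.6)],False))
E
python3 go.py 504.5 394 240 46.4
```

```text
clock 12.97 ee [ 522.7 -376.4  298.9] xang 46.4 tilt [-0.004  0.003 -1.   ] F [ 0.4  0.5 -3.2] open 25.5 grip 59.4 q [ 0.79  0.34 -0.29  1.49  0.1   1.34 -0.27]
shift [ 0.5453 -0.5443  0.061 ] turn -0.0
```

View pics/m7.png

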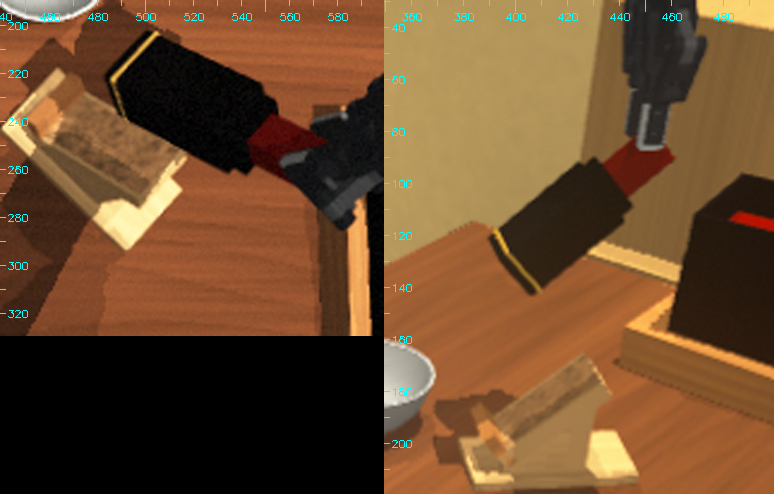

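```bash
python3 go.py 414.8 -231 290 -43.6
```

```text
clock 12.97 ee [ 522.7 -376.4  298.9] xang 46.4 tilt [-0.004  0.003 -1.   ] F [ 0.4  0.5 -3.2] open 25.5 grip 59.4 q [ 0.79  0.34 -0.29  1.49  0.1   1.34 -0.27]
shift [ 0.0309 -0.1784  0.0097] turn 90.0
```

apply_moves:
  commands:
    - [[0.004, -0.02, 0, 10, 0.01], [0.008, -0.04, 0, 20, 0.01], [0.011, -0.06, 0, 30, 0.01], [0.014, -0.08, 0, 40, 0.01], [0.017, -0.1, 0, 50, 0.01], [0.02, -0.12, 0, 60, 0.01], [0.023, -0.14, 0, 70, 0.01], [0.026, -0.16, 0, 80, 0.01], [0.031, -0.178, 0, 90, 0.01], [0.031, -0.178, 0, 90, 0.01], [0.031, -0.178, 0, 90, 0.01]]

```text
clock: 14.35
ee_pos: [416.7, -232.3, 301.3]
tool_rot: [2.918, -1.163, 0.0]
ft_force: [0.5, 0.2, -2.0]
opening: 25.6
grip_force: 59.4
```

```bash
python3 go.py 414.8 -231 122 -43.6
```

```text
clock 14.35 ee [ 416.7 -232.3  301.3] xang -43.5 tilt [-0. -0. -1.] F [ 0.5  0.2 -2. ] open 25.6 grip 59.4 q [ 0.66 -0.01 -0.23  1.87 -0.    1.28 -1.9 ]
shift [-0.0022  0.0003  0.1793] turn 0.1
```

apply_moves:
  commands:
    - [[-0.002, 0, 0.06, 0, 0.01], [-0.002, 0, 0.12, 0, 0.01], [-0.002, 0, 0.165, 0, 0.01], [-0.002, 0, 0.178, 0, 0.01], [-0.002, 0, 0.178, 0, 0.01], [-0.002, 0, 0.178, 0, 0.01]]

```text
clock: 15.1
ee_pos: [417.4, -231.6, 125.9]
tool_rot: [2.917, -1.166, 0.008]
ft_force: [0.5, 0.1, -2.1]
opening: 25.4
grip_force: 59.8
```

```bash
python3 - <<'E'
from station import eyes
import cv2
from mont import *
t=eyes.read_camera("top");s=eyes.read_camera("side")
np.save("pics/top3.npy",t,allow_pickle=True);np.save("pics/side3.npy",s,allow_pickle=True)
for c in(t,s):
    h=cv2.cvtColor(c["frame"],cv2.COLOR_RGB2HSV); m=cv2.inRange(h,(20,150,100),(32,255,255))
    n,l,st,ce=cv2.connectedComponentsWithStats(m)
    for i in range(1,n):
        if st[i,4]>12 : print(st[i],ce[i].round(1))
    print()
E
python3 go.py 414.8 -231 122 -43.6
```

```text
clock 15.20 ee [ 417.1 -231.4  125.9] xang -43.6 tilt [ 0.004 -0.002 -1.   ] F [-0.3 -0.7 -2.5] open 25.6 grip 59.8 q [ 0.64  0.17 -0.24  2.08  0.05  0.9  -1.96]
shift [-0.002   0.0013  0.0038] turn 0.0
```

apply_moves:
  commands:
    - [[0.012, 0, 0, 0, 0.01], [0.022, 0, 0, 0, 0.01], [0.03, 0, -0.002, 0, 0.01], [0.038, 0, -0.006, 0, 0.01], [0.046, 0, -0.01, 0, 0.01], [0.052, 0, -0.014, 0, 0.01]]

```text
clock: 15.95
ee_pos: [452.4, -266.1, 137.5]
tool_rot: [-2.917, 1.166, 0.003]
ft_force: [-2.4, 3.1, 0.1]
opening: 25.4
grip_force: 58.9
```

```bash
python3 go.py 505.4 -315.4 160 -43.6
```

```text
clock 15.95 ee [ 452.4 -266.1  137.5] xang -43.6 tilt [-0.001  0.001 -1.   ] F [-2.4  3.1  0.1] open 25.4 grip 58.9 q [ 0.65  0.24 -0.22  1.96  0.07  0.95 -1.93]
shift [ 0.0724 -0.0008 -0.0226] turn 0.0
```

apply_moves:
  commands:
    - [[0.01, 0, -0.006, 0, 0.01], [0.02, 0, -0.012, 0, 0.01], [0.03, 0, -0.017, 0, 0.01], [0.04, 0, -0.021, 0, 0.01], [0.05, 0, -0.024, 0, 0.01], [0.058, 0, -0.026, 0, 0.01], [0.063, 0, -0.027, 0, 0.01], [0.063, 0, -0.027, 0, 0.01]]

```text
clock: 16.95
ee_pos: [498.7, -309.8, 164.4]
tool_rot: [-2.917, 1.167, -0.0]
ft_force: [-1.3, 0.5, -2.5]
opening: 24.9
grip_force: 59.0
```

```bash
python3 go.py 503.1 -315.2 165 -43.6;  python3 - <<'E'
from station import eyes
import cv2
from mont import *
t=eyes.read_camera("top");s=eyes.read_camera("side")
np.save("pics/top4.npy",t,allow_pickle=True);np.save("pics/side4.npy",s,allow_pickle=True)
f=s["frame"]; d=(f.max(2)<60)
h=cv2.cvtColor(f,cv2.COLOR_RGB2HSV)
for nm,m in(("red",cv2.inRange(h,(0,180,60),(6,255,255))|cv2.inRange(h,(174,180,60),(180,255,255))),("dark",(d*255).astype(np.uint8))):
    n,l,st,ce=cv2.connectedComponentsWithStats(m)
    for i in range(1,n):
        if st[i,4]>60: print(nm,st[i],ce[i].round(1))
E
```

```text
clock 16.95 ee [ 498.7 -309.8  164.4] xang -43.6 tilt [ 0.  0. -1.] F [-1.3  0.5 -2.5] open 24.9 grip 59.0 q [ 0.66  0.32 -0.2   1.79  0.07  1.04 -1.91]
shift [ 0.0069  0.0008 -0.0006] turn -0.0
red [482 111  76  22 385] [520.3 121.4]
red [428 153  16  24 216] [435.4 166.1]
red [ 118  288   40   44 1339] [139.1 308.3]
dark [431   0  23  17 231] [441.    7.5]
dark [561   0  17  34 258] [568.5  14. ]
dark [588   0  15  40  61] [595.3  18.7]
dark [ 411   74  159  109 8229] [494.3 131. ]
dark [412 168  32  44 940] [426.5 191.6]
dark [ 200  197   84   59 2906] [241.7 225.3]
dark [ 614  256   26   79 1362] [628.  295.1]
dark [570 381  18  34  92] [575.7 399. ]
```

```bash
cat > fit.py <<'E'
import sys,numpy as np,cv2
from geo import *
from station import readout
from scipy.spatial.transform import Rotation as R
def hull(c,ee,M,phi):
    # phi: tilt of foot from straight down towards tool +x (deg)
    p=np.radians(phi); f=M[:,0]*np.sin(p)+M[:,2]*np.cos(p); e=M[:,0]*np.cos(p)-M[:,2]*np.sin(p); piv=ee-8*M[:,2]
    pts=[proj(c,piv+f*l+e*a+M[:,1]*b) for l in(38,138) for a in(-25,25) for b in(-25,25)]
    return cv2.convexHull(np.float32(pts))
def fit(c,ee,M,rng):
    h=cv2.cvtColor(c["frame"],cv2.COLOR_RGB2HSV)
    dark=((c["frame"].max(2)<75)).astype(np.uint8)
    best=[]
    for phi in rng:
        for dx in range(-4,5):
            for dy in range(-4,5):
                m=np.zeros((480,640),np.uint8); q=(hull(c,ee,M,phi)[:,0]+[dx,dy]).round().astype(np.int32); cv2.fillPoly(m,[q],1)
                k=cv2.dilate(m,np.ones((5,5)))-m
                s=dark[m>0].mean()-dark[k>0].mean(); best.append((s,phi,dx,dy))
    return sorted(best)[::-1][:5]
if __name__=="__main__":
    s=readout.read_state(); M=R.from_rotvec(s["tool_rot"]).as_matrix()
    for n in sys.argv[1:]: print(n,[(round(a,3),b,x,y) for a,b,x,y in fit(load(n),s["ee_pos"],M,range(-12,50,2))])
E
python3 fit.py side4 top4
```

```text
side4 [(np.float64(0.788), 10, 1, 2), (np.float64(0.784), 18, 3, 4), (np.float64(0.78), 10, 1, 3), (np.float64(0.778), 14, 2, 4), (np.float64(0.775), 12, 2, 3)]
top4 [(np.float64(0.508), 4, -4, 3), (np.float64(0.498), 6, -4, 3), (np.float64(0.497), 0, -3, 1), (np.float64(0.491), 8, -4, 4), (np.float64(0.487), 0, -3, 2)]
```

apply_moves:
  commands:
    - [[0.006, 0, -0.001, 0, 0.01], [0.01, 0, -0.001, 0, 0.01], [0.013, 0, -0.001, 0, 0.01], [0.013, 0, -0.001, 0, 0.01]]

```text
clock: 17.55
ee_pos: [508.0, -318.9, 165.6]
tool_rot: [2.917, -1.167, 0.0]
ft_force: [-0.9, 1.0, -1.6]
opening: 24.7
grip_force: 59.0
```

```bash
python3 go.py 503.1 -315.2 165 -43.6;  python3 - <<'E'
from station import eyes
import numpy as np
for n in("top","side"): np.save(f"pics/{n}5.npy",eyes.read_camera(n),allow_pickle=True)
E
python3 fit.py side5 top5
```

```text
clock 17.55 ee [ 508.  -318.9  165.6] xang -43.6 tilt [ 0. -0. -1.] F [-0.9  1.  -1.6] open 24.7 grip 59.0 q [ 0.66  0.34 -0.2   1.76  0.08  1.05 -1.9 ]
shift [-0.0061  0.0007  0.0006] turn -0.0
side5 [(np.float64(0.825), 14, 3, 4), (np.float64(0.821), 14, 2, 4), (np.float64(0.797), 4, 1, 1), (np.float64(0.79), 4, 1, 2), (np.float64(0.785), 2, 1, 1)]
top5 [(np.float64(0.591), 0, -4, 3), (np.float64(0.575), 2, -4, 4), (np.float64(0.573), 0, -4, 4), (np.float64(0.563), 0, -3, 3), (np.float64(0.561), -6, -4, 2)]
```

```bash
python3 go.py 505 394.5 260 95.3
```

```text
clock 17.65 ee [ 507.7 -318.6  165.5] xang -43.6 tilt [-0.  0. -1.] F [-2.1  1.3 -2. ] open 24.4 grip 59.0 q [ 0.66  0.34 -0.2   1.76  0.08  1.05 -1.9 ]
shift [-0.4938 -0.5146 -0.0945] turn -138.9
```

apply_moves:
  commands:
    - [[-0.01, 0, -0.04, 0, 0.01], [-0.02, 0, -0.08, 0, 0.01], [-0.03, -0.02, -0.095, -8, 0.01], [-0.06, -0.05, -0.095, -17, 0.01], [-0.09, -0.085, -0.095, -26, 0.01], [-0.12, -0.12, -0.095, -35, 0.01], [-0.15, -0.155, -0.095, -44, 0.01], [-0.18, -0.187, -0.095, -53, 0.01], [-0.21, -0.218, -0.095, -62, 0.01], [-0.24, -0.25, -0.095, -71, 0.01], [-0.27, -0.282, -0.095, -80, 0.01], [-0.3, -0.313, -0.095, -89, 0.01]]

```text
clock: 19.15
ee_pos: [507.6, 116.2, 261.3]
tool_rot: [2.894, 1.219, 0.006]
ft_force: [0.4, -0.6, -2.6]
opening: 24.6
grip_force: 59.8
```

```bash
python3 go.py 505 394.5 260 95.3
```

```text
clock 19.15 ee [507.6 116.2 261.3] xang 45.7 tilt [ 0.004  0.    -1.   ] F [ 0.4 -0.6 -2.6] open 24.6 grip 59.8 q [ 0.3   0.14 -0.65  1.82  0.09  1.2  -1.15]
shift [ 0.1973 -0.1963  0.0014] turn -49.6
```

apply_moves:
  commands:
    - [[0.025, -0.025, 0, -9, 0.01], [0.053, -0.053, 0, -18, 0.01], [0.081, -0.081, 0, -27, 0.01], [0.109, -0.109, 0, -36, 0.01], [0.137, -0.136, 0, -45, 0.01], [0.163, -0.162, 0, -49.6, 0.01], [0.183, -0.182, 0, -49.6, 0.01], [0.195, -0.194, 0, -49.6, 0.01], [0.195, -0.194, 0, -49.6, 0.01], [0.195, -0.194, 0, -49.6, 0.01]]

```text
clock: 20.4
ee_pos: [506.2, 388.2, 260.4]
tool_rot: [2.124, 2.313, -0.001]
ft_force: [0.4, -0.8, -2.5]
opening: 24.6
grip_force: 59.9
```

```bash
python3 go.py 505 394.5 187 95.3;  python3 - <<'E'
from station import eyes
import numpy as np,cv2
from mont import *
I=[]
for n in("top","side"):
    c=eyes.read_camera(n);np.save(f"pics/{n}6.npy",c,allow_pickle=True);I.append(c["frame"][:,:,::-1])
cv2.imwrite("pics/m8.png",stack([crop(I[0],50,200,250,320,2),crop(I[1],80,200,260,440,2)],False))
E
python3 fit.py side6 top6
```

```text
clock 20.40 ee [506.2 388.2 260.4] xang 94.9 tilt [ 0.001 -0.002 -1.   ] F [ 0.4 -0.8 -2.5] open 24.6 grip 59.9 q [-0.09  0.45 -0.83  1.54  0.34  1.31 -0.88]
shift [ 0.0065 -0.0007  0.0734] turn -0.4
side6 [(np.float64(0.747), 12, 4, -4), (np.float64(0.742), 12, 4, -3), (np.float64(0.727), 12, 3, -4), (np.float64(0.72), 12, 4, -2), (np.float64(0.714), 12, 3, -3)]
top6 [(np.float64(0.662), 12, 4, -1), (np.float64(0.647), 12, 3, -1), (np.float64(0.634), 10, 3, -1), (np.float64(0.629), 10, 4, -1), (np.float64(0.625), 12, 4, 0)]
```

View pics/m8.png

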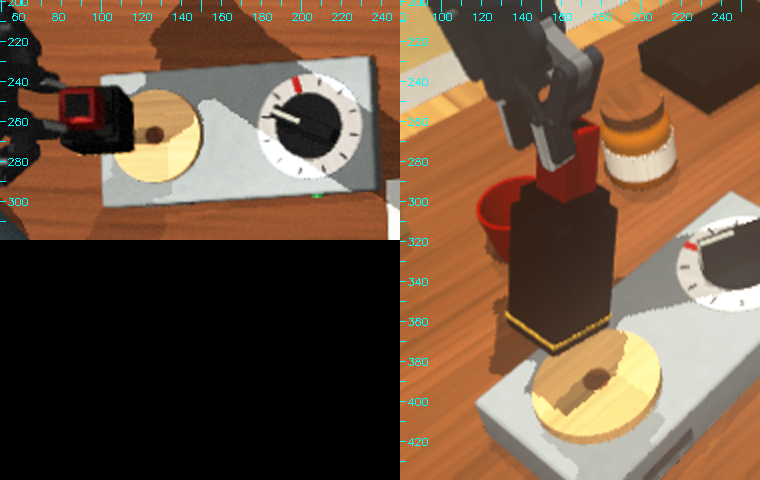

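```bash
python3 - <<'E'
from geo import *
from station import readout
from scipy.optimize import least_squares
from scipy.spatial.transform import Rotation as R
s=readout.read_state(); M=R.from_rotvec(s["tool_rot"]).as_matrix(); ee=s["ee_pos"]; c=load("side6")
obs=[(5,25,-25,(156.8,374.3)),(5,25,25,(133.8,358)),(5,-25,-25,(185.3,358.5)),(100,25,25,(138.3,300)),(100,-25,-25,(188.3,304))]
def pts(v,l,a,b):
    p=v[0];f=M[:,0]*np.sin(p)+M[:,2]*np.cos(p); e=M[:,0]*np.cos(p)-M[:,2]*np.sin(p)
    return ee-8*M[:,2]+f*(v[1]-l)+e*(a+v[2])+M[:,1]*(b+v[3])
r=lambda v: np.concatenate([proj(c,pts(v,l,a,b))-uv for l,a,b,uv in obs])
o=least_squares(r,[0,138,0,0],x_scale=[.1,10,10,10]); print(np.degrees(o.x[0]),o.x[1:],o.fun.round(1))
f=pts(o.x,0,0,0);print("foot centre",f)
E
```

```text
17.502656998383614 [151.03859573 -32.64360435  17.55539844] [-0.1 -0.3  0.6 -1.3 -0.6  0.6 -1.5  0.6  1.6  0.3]
foot centre [522.67909711 403.47993244 114.58490062]
```

```bash
python3 - <<'E'
from geo import *
from station import readout
from scipy.optimize import least_squares
from scipy.spatial.transform import Rotation as R
s=readout.read_state(); M=R.from_rotvec(s["tool_rot"]).as_matrix(); ee=s["ee_pos"]; c=load("side6")
obs=[(5,25,-25,(156.8,374.3)),(5,25,25,(133.8,358)),(5,-25,-25,(185.3,358.5)),(100,25,25,(138.3,300)),(100,-25,-25,(188.3,304))]
def pts(v,l,a,b):
    p=v[0];f=M[:,0]*np.sin(p)+M[:,2]*np.cos(p); e=M[:,0]*np.cos(p)-M[:,2]*np.sin(p)
    return ee-8*M[:,2]+f*(v[1]-l)+e*(a+v[2])+M[:,1]*(b+v[3])
r0=lambda v: np.concatenate([proj(c,pts(v,l,a,b))-uv for l,a,b,uv in obs])
for sg in(3,6):
    r=lambda v: np.r_[r0(v),(v[1]-138)/sg,v[2]/sg,v[3]/sg]
    o=least_squares(r,[0,138,0,0],x_scale=[.1,10,10,10]); print(np.degrees(o.x[0]),o.x[1:],o.fun.round(1),pts(o.x,0,0,0))
E
python3 - <<'E'
import sys; sys.path.insert(0,'.')
import os; os.chdir('.')
from geo import *
import fit
from station import readout
from scipy.spatial.transform import Rotation as R
s=readout.read_state(); M=R.from_rotvec(s["tool_rot"]).as_matrix(); ee=s["ee_pos"]
C=[load("side6"),load("top6")];res=[]
D=[(c["frame"].max(2)<75).astype(np.uint8) for c in C]
for phi in range(-8,24,2):
  for dl in(-9,-6,-3,0,3,6):
    for ex in(-9,-6,-3,0,3,6):
      t=0
      for c,d in zip(C,D):
        p=np.radians(phi);f=M[:,0]*np.sin(p)+M[:,2]*np.cos(p);e=M[:,0]*np.cos(p)-M[:,2]*np.sin(p)
        q=fit.hull(c,ee+f*dl+e*ex,M,phi)[:,0].round().astype(np.int32)
        m=np.zeros((480,640),np.uint8);cv2.fillPoly(m,[q],1);k=cv2.dilate(m,np.ones((5,5)))-m
        t+=d[m>0].mean()-d[k>0].mean()
      res.append((round(t,3),phi,dl,ex))
print(sorted(res)[::-1][:8])
E
```

```text
15.320952754916313 [133.96581627 -13.01188821  -0.86099962] [ 0.4  1.5  0.2 -0.2  1.   0.7 -4.2  0.2  1.5 -1.1 -1.3 -4.3 -0.3] [503.59006401 410.48207423 135.78043607]
16.40302846778006 [137.7381486  -18.54498055   3.3219924 ] [ 0.2  1.   0.2 -0.6  0.5  0.8 -3.  -0.1  1.9 -0.8 -0.  -3.1  0.6] [507.90875944 409.09247933 131.05965521]
[(np.float64(1.387), 12, -3, -6), (np.float64(1.377), 12, 0, -9), (np.float64(1.377), 12, -9, -9), (np.float64(1.362), 14, -3, -9), (np.float64(1.355), 14, 0, -9), (np.float64(1.351), 12, 0, -6), (np.float64(1.345), 12, -6, -9), (np.float64(1.341), 12, 3, -9)]
```

apply_moves:
  commands:
    - [[-0.01, 0, 0.02, 0, 0.01], [-0.02, 0, 0.04, 0, 0.01], [-0.02, 0, 0.055, 0, 0.01], [-0.02, 0, 0.062, 0, 0.01], [-0.02, 0, 0.066, 0, 0.01], [-0.02, 0, 0.068, 0, 0.01], [-0.02, 0, 0.07, 0, 0.01], [-0.02, 0, 0.07, 0, 0.01]]

```text
clock: 21.5
ee_pos: [507.0, 370.3, 190.8]
tool_rot: [2.122, 2.316, 0.001]
ft_force: [-0.2, -0.4, -2.4]
opening: 24.5
grip_force: 59.9
```

```bash
python3 go.py 505 394.5 187 95.3
```

```text
clock 21.50 ee [507.  370.3 190.8] xang 95.0 tilt [ 0.  0. -1.] F [-0.2 -0.4 -2.4] open 24.5 grip 59.9 q [-0.07  0.49 -0.81  1.64  0.38  1.18 -0.89]
shift [0.0243 0.0001 0.0038] turn -0.3
```

apply_moves:
  commands:
    - [[0, 0, 0.003, 0, 0.01], [0, 0, 0.005, 0, 0.01], [0, 0, 0.006, 0, 0.01]]

```text
clock: 21.88
ee_pos: [508.3, 372.4, 189.0]
tool_rot: [2.122, 2.316, 0.009]
ft_force: [-1.3, -1.2, 11.6]
opening: 24.7
grip_force: 61.6
```

apply_moves:
  commands:
    - [[0.005, 0, 0.001, 0, 0.01], [0.01, 0, 0.002, 0, 0.01], [0.015, 0, 0.003, 0, 0.01], [0.02, 0, 0.004, 0, 0.01], [0.02, 0, 0.004, 0, 0.01]]

```text
clock: 22.5
ee_pos: [506.3, 396.2, 188.7]
tool_rot: [-2.119, -2.318, -0.019]
ft_force: [-3.5, -0.2, 18.5]
opening: 24.4
grip_force: 62.2
```

```bash
python3 go.py 505 394.5 187 95.3
```

```text
clock 22.50 ee [506.3 396.2 188.7] xang 95.1 tilt [ 0.007  0.009 -1.   ] F [-3.5 -0.2 18.5] open 24.4 grip 62.2 q [-0.12  0.51 -0.81  1.62  0.39  1.17 -0.92]
shift [-0.0016 -0.0015  0.0016] turn -0.2
```

```bash
cat > fit3.py <<'E'
from geo import *
import fit
from station import readout,eyes
from scipy.spatial.transform import Rotation as R
C=[eyes.read_camera("side"),eyes.read_camera("top")];res=[]
s=readout.read_state(); M=R.from_rotvec(s["tool_rot"]).as_matrix(); ee=s["ee_pos"]
np.save("pics/last_s.npy",C[0],allow_pickle=True);np.save("pics/last_t.npy",C[1],allow_pickle=True)
D=[(c["frame"].max(2)<75).astype(np.uint8) for c in C]
for phi in range(-16,24,2):
  for dl in(-9,-6,-3,0,3,6):
    for ex in range(-12,13,3):
     for ey in (-3,0,3):
      t=[]
      for c,d in zip(C,D):
        p=np.radians(phi);f=M[:,0]*np.sin(p)+M[:,2]*np.cos(p);e=M[:,0]*np.cos(p)-M[:,2]*np.sin(p)
        q=fit.hull(c,ee+f*dl+e*ex+M[:,1]*ey,M,phi)[:,0].round().astype(np.int32)
        m=np.zeros((480,640),np.uint8);cv2.fillPoly(m,[q],1);k=cv2.dilate(m,np.ones((5,5)))-m
        t.append(d[m>0].mean()-d[k>0].mean())
      F=ee-8*M[:,2]+f*(138+dl)+e*ex+M[:,1]*ey
      res.append((round(sum(t),3),phi,dl,ex,ey,F.round(0).tolist()))
for r in sorted(res)[::-1][:8]: print(r)
E
python3 fit3.py
```

```text
(np.float64(1.359), 4, -9, -12, 0, [508.0, 394.0, 67.0])
(np.float64(1.346), 4, -6, -12, 0, [508.0, 394.0, 64.0])
(np.float64(1.332), 4, 3, -12, 0, [508.0, 395.0, 55.0])
(np.float64(1.328), 2, -9, -9, 0, [508.0, 392.0, 67.0])
(np.float64(1.321), 4, 6, -12, 0, [508.0, 395.0, 52.0])
(np.float64(1.318), 2, -6, -9, 0, [508.0, 393.0, 64.0])
(np.float64(1.314), 4, -9, -12, -3, [505.0, 394.0, 67.0])
(np.float64(1.312), 4, -3, -12, 0, [508.0, 394.0, 61.0])
```

apply_moves:
  commands:
    - [[0.003, 0, 0.002, 0, 0.01], [0.006, 0, 0.004, 0, 0.01], [0.006, 0, 0.006, 0, 0.01], [0.006, 0, 0.006, 0, 0.01]]

```text
clock: 23.1
ee_pos: [508.1, 405.9, 187.2]
tool_rot: [-2.119, -2.318, -0.035]
ft_force: [-3.6, 2.2, 26.7]
opening: 24.7
grip_force: 63.3
```

```bash
python3 go.py 505 394.5 187 95.3; python3 fit3.py|head -4
```

```text
clock 23.10 ee [508.1 405.9 187.2] xang 95.1 tilt [ 0.014  0.017 -1.   ] F [-3.6  2.2 26.7] open 24.7 grip 63.3 q [-0.13  0.52 -0.81  1.61  0.4   1.17 -0.94]
shift [-0.0111 -0.0041 -0.0001] turn -0.2
(np.float64(1.399), 0, 0, -12, -3, [508.0, 396.0, 57.0])
(np.float64(1.397), 0, -9, -12, -3, [508.0, 396.0, 66.0])
(np.float64(1.391), 0, -3, -12, -3, [508.0, 396.0, 60.0])
(np.float64(1.388), 0, -6, -12, -3, [508.0, 396.0, 63.0])
```

apply_moves:
  commands:
    - [[-0.003, 0, -0.004, 0, 0.01], [-0.004, 0, -0.007, 0, 0.01], [-0.004, 0, -0.007, 0, 0.01]]

```text
clock: 23.58
ee_pos: [508.3, 395.9, 188.4]
tool_rot: [2.121, 2.315, 0.019]
ft_force: [-1.2, -0.5, 13.1]
opening: 24.6
grip_force: 62.0
```

```bash
python3 go.py 505 394.5 187 95.3; python3 fit3.py|head -4
```

```text
clock 23.57 ee [508.3 395.9 188.4] xang 95.0 tilt [ 0.01   0.008 -1.   ] F [-1.2 -0.5 13.1] open 24.6 grip 62.0 q [-0.12  0.51 -0.81  1.61  0.4   1.17 -0.93]
shift [-0.0011 -0.0034  0.0014] turn -0.3
(np.float64(1.402), 4, -9, -12, -3, [507.0, 394.0, 67.0])
(np.float64(1.4), 4, 0, -12, -3, [507.0, 394.0, 58.0])
(np.float64(1.388), 2, 0, -12, -3, [507.0, 390.0, 58.0])
(np.float64(1.385), 4, -6, -12, -3, [507.0, 394.0, 64.0])
```

apply_moves:
  commands:
    - [[0.005, 0, 0.001, 0, 0.01], [0.01, 0, 0.001, 0, 0.01], [0.012, 0, -0.001, 0, 0.01], [0.014, 0, -0.003, 0, 0.01], [0.014, 0, -0.003, 0, 0.01]]

```text
clock: 24.3
ee_pos: [505.8, 407.2, 187.2]
tool_rot: [2.122, 2.315, 0.009]
ft_force: [1.4, 0.0, 7.4]
opening: 24.7
grip_force: 60.6
```

```bash
python3 go.py 505 394.5 187 95.3; python3 fit3.py|head -4
```

```text
clock 24.30 ee [505.8 407.2 187.2] xang 95.0 tilt [ 0.005  0.003 -1.   ] F [1.4 0.  7.4] open 24.7 grip 60.6 q [-0.14  0.53 -0.8   1.6   0.4   1.19 -0.94]
shift [-0.0126 -0.0019  0.0001] turn -0.3
(np.float64(1.413), 0, -6, -12, 0, [507.0, 396.0, 63.0])
(np.float64(1.403), 0, -9, -12, -3, [504.0, 395.0, 66.0])
(np.float64(1.397), 0, -6, -12, -3, [504.0, 395.0, 63.0])
(np.float64(1.391), 0, -9, -12, 0, [507.0, 396.0, 66.0])
```

apply_moves:
  commands:
    - [[0, 0, -0.002, 0, 0.01], [0, 0, -0.002, 0, 0.03], [0, 0, -0.002, 0, 0.06], [0, 0, -0.002, 0, 0.085], [0, 0, -0.002, 0, 0.085], [0, 0, -0.002, 0, 0.085], [0, 0, -0.03, 0, 0.085], [0, 0, -0.07, 0, 0.085], [0, 0, -0.11, 0, 0.085], [0, 0, -0.12, 0, 0.085]]

```text
clock: 25.65
ee_pos: [504.6, 407.7, 308.4]
tool_rot: [2.122, 2.316, 0.01]
ft_force: [-0.1, 0.4, 1.2]
opening: 84.7
grip_force: 0.0
```

```bash
cat > chk.py <<'E'
from geo import *
from station import eyes,readout
# upright vase on plate: best world position, also free tilt
import itertools
C=[eyes.read_camera("side"),eyes.read_camera("top")]
np.save("pics/last_s.npy",C[0],allow_pickle=True);np.save("pics/last_t.npy",C[1],allow_pickle=True)
D=[(c["frame"].max(2)<75).astype(np.uint8) for c in C];res=[]
ya=np.radians(95);X=np.array([np.cos(ya),np.sin(ya),0]);Y=np.array([X[1],-X[0],0]);Z=np.array([0,0,1.])
for x,y,phi in itertools.product(range(497,516,2),range(384,406,2),(-6,-3,0,3,6)):
    p=np.radians(phi);u=Z*np.cos(p)+X*np.sin(p);e=X*np.cos(p)-Z*np.sin(p);t=0
    for c,d in zip(C,D):
        P=[proj(c,np.array([x,y,57])+u*l+e*a+Y*b) for l in(0,100) for a in(-25,25) for b in(-25,25)]
        m=np.zeros((480,640),np.uint8);cv2.fillPoly(m,[cv2.convexHull(np.float32(P)).round().astype(np.int32)],1);k=cv2.dilate(m,np.ones((5,5)))-m
        t+=d[m>0].mean()-d[k>0].mean()
    res.append((round(t,3),x,y,phi))
print(sorted(res)[::-1][:5])
E
python3 chk.py;python3 go.py 519.5 235.5 160 95.3
```

```text
[(np.float64(1.523), 505, 400, 0), (np.float64(1.521), 505, 398, 0), (np.float64(1.505), 507, 396, 3), (np.float64(1.501), 505, 398, 3), (np.float64(1.498), 505, 396, 3)]
clock 25.75 ee [504.1 406.6 306. ] xang 95.0 tilt [ 0.002  0.002 -1.   ] F [ 0.4  0.5 -0.1] open 84.7 grip 0.0 q [-0.12  0.44 -0.84  1.46  0.33  1.39 -0.89]
shift [-1.720e-01  1.000e-04  1.457e-01] turn -0.3
```

apply_moves:
  commands:
    - [[-0.06, 0, 0, 10, 0.085], [-0.12, 0, 0, 20, 0.085], [-0.172, 0, 0.03, 29.6, 0.085], [-0.172, 0, 0.09, 29.6, 0.085], [-0.172, 0, 0.14, 29.6, 0.085], [-0.172, 0, 0.146, 29.6, 0.085], [-0.172, 0, 0.146, 29.6, 0.085], [-0.172, 0, 0.146, 29.6, 0.085]]

```text
clock: 26.75
ee_pos: [520.4, 236.0, 161.0]
tool_rot: [2.643, 1.698, 0.007]
ft_force: [0.1, -0.2, 1.1]
opening: 85.0
grip_force: 0.0
```

```bash
python3 go.py 519.5 235.5 74 65.4
```

```text
clock 26.75 ee [520.4 236.  161. ] xang 65.4 tilt [ 0.004  0.002 -1.   ] F [ 0.1 -0.2  1.1] open 85.0 grip 0.0 q [ 0.1   0.37 -0.71  1.81  0.28  1.05 -1.15]
shift [-0.0011 -0.0008  0.087 ] turn 0.0
```

apply_moves:
  commands:
    - [[-0.001, 0, 0.04, 0, 0.085], [-0.001, 0, 0.075, 0, 0.085], [-0.001, 0, 0.086, 0, 0.085], [-0.001, 0, 0.086, 0, 0.085], [-0.001, 0, 0.086, 0, 0.04], [-0.001, 0, 0.086, 0, 0.0], [-0.001, 0, 0.086, 0, 0.0], [-0.001, 0, 0.086, 0, 0.0], [-0.001, 0, 0.086, 0, 0.0], [-0.001, 0, 0.086, 0, 0.0]]

```text
clock: 28.0
ee_pos: [518.3, 233.6, 72.5]
tool_rot: [-2.644, -1.697, 0.0]
ft_force: [0.3, 0.2, 0.6]
opening: -0.2
grip_force: 0.0
```

```bash
python3 go.py 519.5 235.5 74 20.7
```

```text
clock 28.00 ee [518.3 233.6  72.5] xang 65.4 tilt [-0. -0. -1.] F [0.3 0.2 0.6] open -0.2 grip 0.0 q [ 0.05  0.49 -0.66  1.88  0.37  0.9  -1.22]
shift [ 0.0022  0.0003 -0.0015] turn 44.7
```

apply_moves:
  commands:
    - [[0, 0, 0, 0, 0.0], [0, 0, 0, 0, 0.0]]

```text
clock: 28.25
ee_pos: [518.3, 233.7, 72.6]
tool_rot: [-2.644, -1.697, 0.0]
ft_force: [0.3, 0.3, -0.7]
opening: -0.1
grip_force: 0.0
```

```bash
python3 go.py 519.5 235.5 74 20.7; python3 - <<'E'
from station import eyes
from geo import *
c=eyes.read_camera("top"); np.save("pics/top9.npy",c,allow_pickle=True)
o=load("top2")
for k in(o,c):
    f=k["frame"][236:290:2,174:236:2].astype(int)
    for r in f: print(''.join('R' if p[0]>150 and p[1]<90 else '#' if p.max()<40 else '+' if p.max()<90 else '-' if p.max()<160 else '.' for p in r))
    print()
s=eyes.read_camera("side"); np.save("pics/side9.npy",s,allow_pickle=True)
f=s["frame"][290:360:2,210:290:2].astype(int)
for r in f: print(''.join('R' if p[0]>150 and p[1]<90 else '#' if p.max()<40 else '+' if p.max()<90 else '-' if p.max()<160 else '.' for p in r))
E
```

```text
clock 28.25 ee [518.3 233.7  72.6] xang 65.4 tilt [-0.  0. -1.] F [ 0.3  0.3 -0.7] open -0.1 grip 0.0 q [ 0.05  0.49 -0.66  1.88  0.37  0.9  -1.22]
shift [ 0.0021  0.0003 -0.0014] turn 44.7
...............................
...............................
............R..................
............R..................
............RR.................
...............................
............+++++++............
..........-++++++++++..........
.........+#+++++++++++.........
.......-++###+++++++++-........
..........++##+++++++++........
....--++....++###++++++........
.......-++-..++++###+++........
.......-++#+-++++++###+-.......
.......-++++++++++++++#........
.......-+++++++#+++++##........
........+++++++++++++##........
........++++++++++++##-........
.........+++++++++++++.........
..........+++++++++++..........
...........+++++++++...........
.............-----......-......
...............................
...............................
.............-.................
...............................
...............................

.++++++-++####+-+#-------------
-.++++++++###
[... 1554 characters left out ...]
...
-----.....-++++++++++++++++++...........
..---......++++++++++++++++++...........
...........++++++++++++++++++...........
..........-++++++++++++++++++...........
..........-+++++++++++++++++-...........
...........+++++++++++++++++............
............+++++++++++++++.............
............-+++++++++++++..............
..............++++++++++-...............
.................------................-
...........................-..........--
.....................................---
.............-......-...............----
..................................------
..................................------
.................................--..---
................................---.----
```

```bash
python3 - <<'E'
from geo import *
s=load("side9");o=load("side2")
print("tip",proj(s,(518.3,233.6,61.6)),"grasp",proj(s,(518.3,233.6,80.6)),"bar ends",proj(s,(519.5+33*.416,235.5+33*.909,84)),proj(s,(519.5-33*.416,235.5-33*.909,84)))
for k in(o,s):
    for y in range(298,346,2): print(y,' '.join('%3d'%v for v in k["frame"][y,226:276:2].max(1)))
    print()
E
```

```text
tip [250.45164605 323.24322813] grasp [249.59829338 315.56082632] bar ends [229.33562184 320.10006668] [266.47406479 308.88503172]
298 184 187 182 174 174 175 171 158 180 194 195 195 172 160 164 168 172 179 180 181 184 178 177 179 175
300 186 180 173 176 176 167 161 191 195 194 195 197 197 189 171 172 180 181 182 182 177 178 176 171 169
302 175 175 177 177 165 166 197 196 195 195 198 198 196 195 199 185 178 185 182 176 177 172 165 169 167
304 177 178 175 166 170 196 193 196 198 198 199 196 197 200 200 200 199 183 172 173 164 168 169 169 175
306 177 172 166 178 194 194 194 198 201 200 200 201 201 201 200 199 199 200 201 176 167 169 171 178 174
308 168 160 182 196 196 196 196 199 199 216 229 237 246 246 244 237 202 153 112 128 198 176 175 172 167
310 166 194 196 196 194 195 230 251 254 255 254 182 255 255 249 152  87  87  87  87 178 201 194 171 161
312 199 197 198 204 248 254 255 255 255 255 254 146 161  88  88  86  87  87  88  86 167 251 214 201 168
314 198 199 235 253 161 254 255 253 244 163 109  88  88  88  88  88  88  84  81  78 131 255 255 247 201
316 205 252 255 255 254 184 241 1
[... 3323 characters left out ...]
  76  76  75  76  76  76  75  75  75  77  83  83  83  83  80 238 255 255 255
334 255 255 135  76  78  81  81  83  76  75  76  76  76  76  76  76  83  83  84  83 104 254 255 255 255
336 255 255 249  79  85  83  84  84  83  77  77  76  77  77  76  76  81  83  84  81 238 254 253 246 255
338 255 255 255 174  80  85  84  84  83  77  77  76  76  77  76  77  77  81  78 196 254 254 254 229 175
340 255 255 255 254 112  78  82  85  85  77  78  77  77  77  78  77  77  82 238 254 254 254 254 254 254
342 248 243 255 255 254 227  85  79  81  78  78  77  78  77  78  81 157 244 254 254 254 254 253 254 253
344 253 255 255 255 255 255 254 239 225 101  99  99 102 133 144 191 240 254 253 251 254 254 254 253 214
```

apply_moves:
  commands:
    - [[0.001, 0, 0, 6, 0.0], [0.001, 0, 0, 10, 0.0], [0.001, 0, 0, 10, 0.0]]

```text
clock: 28.72
ee_pos: [518.7, 234.6, 72.6]
tool_rot: [2.781, 1.462, 0.0]
ft_force: [-0.0, -0.3, 0.1]
opening: 0.1
grip_force: 0.0
```

```bash
python3 - <<'E'
from geo import *
from station import eyes,readout
s=readout.read_state();print(s["moment"],s["opening"],s["grip_force"],s["ft_force"],s["ee_pos"])
c=eyes.read_camera("side")
for y in range(298,330,2): print(y,' '.join('%3d'%v for v in c["frame"][y,216:276:2].max(1)))
E
```

```text
[ 0.05950174  0.03405412 -0.02057506] 0.05367048967261572 0.0 [-0.01206309 -0.28054303  0.10276691] [518.73945237 234.63966648  72.62175618]
298 189 187 191 190 188 194 197 191 183 182 184 142  74  82  82 113 109 104  79  71  92 180 188 190 191 193 188 185 188 185
300 190 194 190 190 199 195 189 182 185 185 174 151  70  72  71  85  82  79  71  70 111 190 192 191 192 186 188 186 180 177
302 193 189 196 197 193 184 184 186 185 173 149 124  75  71  70  71  72  71  86  83 116 168 195 192 185 185 181 152 174 155
304 191 199 170 166 161 161 162 161 121 133 127 127 110  85  73  72  72  75 124 138 132 131 137 162 155 113 115 116 116 118
306 125 124 118 119 119 120 117 114 121 128 128 127 131 144  74  74  73  74 116 142 131 131 131 132 120 115 116 117 121 118
308 122 119 119 120 120 115 113 123 128 128 128 130 132 149  74  75  74  75 105 152 164 135 107  95  99 130 121 120 118 114
310 119 119 120 117 114 116 127 129 130 128 128 156 180 149  79  75  74  75  95 156 105  74  79  84  84 122 133 130 118 113
312 120 119 116 113 119 131 130 131 134 181 212 221 218 149 102  76  75  76  98 120  72  84
[... 324 characters left out ...]
 167 184 172 152 100  73  73  73  73  74  75  74  75  75  76  89 249 120 239 255
320 131 133 133 137 197 219 168 168 192 222 182 118  73  73  74  74  74  75  74  75  75  75  75  75  75  88 255 255 255 255
322 132 132 133 193 211 212 235 252 159 104  75  75  74  75  74  74  75  74  75  76  76  76  75  75  75  77 254 255 255 255
324 132 132 153 218 211 201 207 147  84  79  76  75  75  75  75  75  75  75  75  76  76  76  76  77  80  83 238 255 255 255
326 131 134 211 222 222 222 211 135  77  76  76  75  75  75  75  75  75  75  75  76  77  80  83  84  83  84 192 255 255 254
328 134 140 221 220 220 220 219 174  77  78  77  75  76  75  76  75  75  75  77  81  83  83  83  83  85  86 165 255 255 246
```

apply_moves:
  commands:
    - [[0, -0.006, 0, 0, 0.0], [0, -0.012, 0, 0, 0.0], [0, -0.012, 0, 0, 0.0]]

```text
clock: 29.15
ee_pos: [508.0, 242.2, 72.6]
tool_rot: [-2.78, -1.463, 0.0]
ft_force: [0.5, 0.0, -0.2]
opening: -0.3
grip_force: 0.0
```

apply_moves:
  commands:
    - [[0, 0.012, 0.0, 0, 0.0], [0, 0.012, 0.0, 0, 0.0], [0, 0.012, 0.003, 0, 0.0], [0, 0.012, 0.005, 0, 0.0]]

```text
clock: 29.65
ee_pos: [518.5, 234.5, 67.3]
tool_rot: [-2.781, -1.46, 0.001]
ft_force: [-0.6, 0.3, -1.1]
opening: -0.0
grip_force: 0.0
```

```bash
python3 - <<'E'
from station import eyes
import numpy as np
for n in("top","side"): np.save(f"pics/{n}A.npy",eyes.read_camera(n),allow_pickle=True)
E
```

apply_moves:
  commands:
    - [[0, -0.04, -0.06, 0, 0.0], [-0.05, -0.06, -0.06, 0, 0.0], [-0.05, -0.06, -0.06, 0, 0.0], [-0.05, -0.06, -0.06, 0, 0.0]]

```text
clock: 30.25
ee_pos: [441.3, 227.4, 127.8]
tool_rot: [2.781, 1.46, 0.002]
ft_force: [-0.4, 0.2, -0.8]
opening: -0.0
grip_force: 0.0
```

```bash
python3 go.py 519.5 235.5 74 20.7; python3 - <<'E'
from station import eyes,readout
from geo import *
s=readout.read_state();e=s["ee_pos"]
for n in("top","side"):
    c=eyes.read_camera(n);np.save(f"pics/{n}B.npy",c,allow_pickle=True)
    p=proj(c,e+[0,0,-11]); q=proj(c,e+[0,0,8]);print(n,"tip",p,"grasp",q)
    x0,y0=int(p[0])-16,int(p[1])-24
    for y in range(y0,y0+44,2): print(y,' '.join('%3d'%v for v in c["frame"][y,x0:x0+40:2].max(1)))
    print("x0",x0)
E
```

```text
clock 30.25 ee [441.3 227.4 127.8] xang 55.4 tilt [ 0.001 -0.    -1.   ] F [-0.4  0.2 -0.8] open -0.0 grip 0.0 q [ 0.08  0.27 -0.71  2.01  0.22  0.94 -1.34]
shift [0.0511 0.0597 0.0539] turn 34.7
top tip [197.52854998 300.34178979] grasp [195.02048437 300.22566049]
276  54 250 254 126  28  76  67  73  71  69  42  31  35  28  27  32 114 228 227 208
278  38  20  23  16  24  51  75  73  72  41  35  28  27  15  99 187 227 229 227 229
280  41  39  27  20  21  43  63  31  31  51  83  37  18  58 229 223 227 229 228 229
282  40  39  27  21  24  21  22  24  25  21  65  60  21 189 226 180 225 228 228 228
284  56  48  41  26  21  22  24  26  23  29  32  25  18 226 229 104 226 228 229 148
286  56  44  40  37  16  19  23  17  24  26  26  20  88 222 230 223 219 208 107 124
288  54  51  49  39  25  18  21  19  32  25  31  20 211 211 193 154 104 124 124 124
290  85  56  46  43  32  22  16  20  32  26  27  28 123 128 123 127 122 128 125 123
292  84  63  41  35  37  19  18  16  24  30  28  97 126 127 126 125 126 125 124 128
294  95  62  45  37  41  14  23  21  16  69 122 128 124 123 115 123 122 124 12
[... 2246 characters left out ...]
8 115 112 104 108 112
325  82 222 223 222 221 221 209 134 133 132 133 132 130 131 131 127 113 108 112 113
327  73 208 222 211 131 121 214 134 134 133 132 132 131 131 131 131 131 122 114 114
329  73 201 221 221 222 222 215 133 134 134 133 132 132 131 131 132 128 119 109 111
331  79 222 222 221 220 221 213 134 134 133 133 132 133 132 131 126 120 104 104 111
333 104 221 222 222 223 222 210 133 133 132 132 133 134 133 127 118 104 102 106 132
335 163 219 220 220 220 222 178 134 133 133 132 133 133 130 119 104 103 101 124 162
337 204 221 207 153 184 212 128 135 134 133 132 142 161 120 104 102 102 102 140 162
339 223 223 223 219 179 193 136 135 135 135 133 149 176 105 105 104 103 102 132 161
x0 267
```

apply_moves:
  commands:
    - [[0.02, 0.03, -0.02, 0, 0.085], [0.051, 0.06, -0.02, -10, 0.085], [0.051, 0.06, 0.0, -10, 0.085], [0.051, 0.06, 0.03, -10, 0.085], [0.051, 0.06, 0.05, -10, 0.085], [0.051, 0.06, 0.056, -10, 0.085], [0.051, 0.06, 0.06, -10, 0.085], [0.051, 0.06, 0.064, -10, 0.085], [0.051, 0.06, 0.064, -10, 0.085]]

```text
clock: 31.48
ee_pos: [519.6, 235.5, 64.1]
tool_rot: [2.643, 1.697, 0.001]
ft_force: [-0.5, -0.5, 0.4]
opening: 85.2
grip_force: 0.0
```

```bash
python3 go.py 519.5 235.5 50 65.4
```

```text
clock 31.48 ee [519.6 235.5  64.1] xang 65.4 tilt [ 0.001  0.    -1.   ] F [-0.5 -0.5  0.4] open 85.2 grip 0.0 q [ 0.04  0.5  -0.65  1.88  0.38  0.89 -1.23]
shift [-0.0001 -0.0001  0.0141] turn -0.0
```

apply_moves:
  commands:
    - [[0, 0, 0.003, 0, 0.085], [0, 0, 0.006, 0, 0.085], [0, 0, 0.008, 0, 0.085]]

```text
clock: 31.85
ee_pos: [519.2, 235.3, 55.4]
tool_rot: [2.644, 1.697, -0.0]
ft_force: [-0.7, 0.1, 0.4]
opening: 84.9
grip_force: 0.0
```

apply_moves:
  commands:
    - [[0, 0, 0.002, 0, 0.085], [0, 0, 0.004, 0, 0.085], [0, 0, 0.006, 0, 0.085], [0, 0, 0.006, 0, 0.04], [0, 0, 0.006, 0, 0.0], [0, 0, 0.006, 0, 0.0], [0, 0, 0.006, 0, 0.0], [0, 0, 0.006, 0, 0.0], [0, 0, 0.006, 0, 0.0]]

```text
clock: 32.98
ee_pos: [518.3, 236.3, 49.9]
tool_rot: [-2.642, -1.698, 0.001]
ft_force: [-4.4, 0.6, 5.7]
opening: 12.6
grip_force: 59.9
```

```bash
python3 go.py 519.5 235.5 50 20.7
```

```text
clock 32.98 ee [518.3 236.3  49.9] xang 65.4 tilt [-0.001  0.    -1.   ] F [-4.4  0.6  5.7] open 12.6 grip 59.9 q [ 0.03  0.52 -0.64  1.89  0.4   0.87 -1.24]
shift [-0.0002  0.0014 -0.0001] turn 44.7
```

apply_moves:
  commands:
    - [[0, 0, 0, 8, 0.0], [0, 0, 0, 16, 0.0], [0, 0, 0, 24, 0.0], [0, 0, 0, 32, 0.0], [0, 0, 0, 40, 0.0], [0, 0, 0, 44.7, 0.0], [0, 0, 0, 44.7, 0.0], [0, 0, 0, 44.7, 0.0], [0, 0, 0, 44.7, 0.0]]

```text
clock: 34.1
ee_pos: [518.0, 236.5, 49.9]
tool_rot: [-3.089, -0.567, 0.003]
ft_force: [-4.7, 0.9, 5.4]
opening: 12.4
grip_force: 60.0
```

```bash
python3 go.py 519.5 235.5 50 20.7
```

```text
clock 34.10 ee [518.  236.5  49.9] xang 20.8 tilt [-0.002  0.001 -1.   ] F [-4.7  0.9  5.4] open 12.4 grip 60.0 q [-0.1   0.48 -0.48  1.89  0.29  0.84 -1.94]
shift [ 0.001   0.0015 -0.0001] turn 0.1
```

Release, retreat up and away, and measure pointer against mark.

apply_moves:
  commands:
    - [[0, 0, 0, 0, 0.04], [0, 0, 0, 0, 0.085], [0, 0, 0, 0, 0.085], [0, 0, 0, 0, 0.085], [0, 0, 0, 0, 0.085], [0, 0, -0.05, 0, 0.085], [0, 0, -0.1, 0, 0.085], [-0.02, 0.06, -0.15, 0, 0.085], [-0.04, 0.12, -0.15, 0, 0.085], [-0.06, 0.18, -0.15, 0, 0.085], [-0.08, 0.24, -0.15, 0, 0.085], [-0.08, 0.24, -0.15, 0, 0.085]]

```text
clock: 35.6
ee_pos: [529.0, -23.9, 199.5]
tool_rot: [3.09, 0.55, -0.001]
ft_force: [0.6, 0.1, 0.1]
opening: 85.0
grip_force: 0.0
```

```bash
python3 chk.py; python3 - <<'E'
from geo import *
for n,cz in(("last_t",0),("last_s",0)):
    c=load(n); f=c["frame"]; h=cv2.cvtColor(f,cv2.COLOR_RGB2HSV)
    red=cv2.inRange(h,(0,140,90),(8,255,255))|cv2.inRange(h,(172,140,90),(180,255,255))
    p=proj(c,(561.7,250.7,47)); yy,xx=np.nonzero(red); k=np.hypot(xx-p[0],yy-p[1])<14
    m=atz(c,(xx[k].mean(),yy[k].mean()),47); print(n,"mark px",xx[k].mean(),yy[k].mean(),m, "ang",np.degrees(np.arctan2(m[1]-235.0,m[0]-519.5)))
    # rectified patch of plane z=84 around axis: white pixels on bar, within r<36
    best=[]
    for a in np.arange(-20,80,1.0):
        v=[f[int(round(q[1])),int(round(q[0]))].min() for r in range(12,33,2) for q in[proj(c,(519.5+r*np.cos(np.radians(a)),235.0+r*np.sin(np.radians(a)),84))]]
        best.append((np.mean(v),a))
    print(sorted(best)[::-1][:8])
E
```

```text
[(np.float64(1.508), 505, 398, 0), (np.float64(1.506), 505, 400, 0), (np.float64(1.483), 505, 396, 3), (np.float64(1.482), 507, 396, 3), (np.float64(1.476), 505, 402, -3)]
last_t mark px 198.0952380952381 241.9047619047619 [561.72408823 250.05497222  47.        ] ang 19.6236609199975
[(np.float64(251.9090909090909), np.float64(21.0)), (np.float64(251.54545454545453), np.float64(22.0)), (np.float64(251.0909090909091), np.float64(19.0)), (np.float64(250.54545454545453), np.float64(20.0)), (np.float64(246.1818181818182), np.float64(18.0)), (np.float64(240.54545454545453), np.float64(23.0)), (np.float64(240.45454545454547), np.float64(24.0)), (np.float64(239.27272727272728), np.float64(17.0))]
last_s mark px 225.91666666666666 322.9166666666667 [562.15299611 253.70201206  47.        ] ang 23.675956153419783
[(np.float64(252.63636363636363), np.float64(27.0)), (np.float64(251.9090909090909), np.float64(28.0)), (np.float64(250.1818181818182), np.float64(29.0)), (np.float64(249.9090909090909), np.float64(25.0)), (np.float64(249.36363636363637), np.float64(26.0)), (np.float64(245.9090909090909), np.float64(30.0)), (np.float64(244.0909090909091), np.float64(24.0)), (np.float64(240.45454545454547), np.float64(23.0))]
```

```bash
python3 -c "
from station import arm
print(arm.finish_job())"
```

```text
the job is handed in; nothing more can be done
None
```

The job is handed in: the vase was parked on the block, regrasped by its neck and let go standing upright about 4 mm from the plate's centre, then the dial was turned until its pointer read within about 1–3° of the red mark, at roughly 36 s of the 67 s limit, with no verdict returned.

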